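Zero the paper dispenser's length counter and pin it

ROBOT

A 6-joint arm with a two-finger parallel gripper is mounted at the origin on the work surface. World frame = base frame: x ahead of the robot, y to its left, z up, the work surface at z = 0. Lengths are in m, angles in rad, forces in N, time in s.
With the tool pointing down it reaches from about 0.35 to 0.975 m from the base axis. Payload 4.9 kg.
Tool frame: the origin (TCP) lies midway between the tips of the shut fingers; the grasp point (between the pads) lies 19 mm behind it; z points along the fingers, y is the line along which they close (so a half turn about z gives the same grasp; the last joint's range is limited). The gripper opens to 85 mm and grips with 20 to 120 N. Pads are 22 mm wide; open, the fingers measure 114 mm over their backs; the gripper's body (76 mm by 85 mm) begins 54 mm behind the grasp point. The pads swing forward as they close: fully open they stand 13 mm farther back than shut.
Start: joints at [-1.366, 0.053, 1.613, -0, 1.476, -0.119], TCP at [0.199, -0.593, 0.207] pointing down, gripper open.
Joint ranges: [-3.01, 3.01], [-1.01, 2.22], [0.06, 2.58], [-1.02, 4.17], [0.09, 2.62], [-3.14, 3.14]. Speed limits (rad/s): [2.57, 2.57, 3.14, 3.14, 3.14, 3.14].

INTERFACE

Orientations are given as a unit quaternion [w, x, y, z].
In Python, from plant import * gives the robot as it stands.
- The arm moves only by the tool jog_arm, never from a script. Its argument "targets" is a list of rows, each a list of 3 entries, a list of its own where there are three numbers: the shift along the tool's x, y, z in units of 25 mm (1.0 is 25 mm), then the turn, a rotation vector about the tool's x, y, z in units of 8 degrees (1.0 is 8 degrees), then the opening in per cent of the stroke, from 0 (shut) to 100 (fully open). A call has 1 to 8 rows; each row is the pose to reach, as a shift and turn from the pose commanded when the call began, along the tool's axes at that moment; what a row does not reach only later rows make up. A row lasts 1/8 s, in which the tool goes at most 62.5 mm and 10.7 degrees, less where a joint would pass 70% of its speed; a pose out of reach is approached as far as the arm can. A call with a gripper value outside its range is refused whole. The fingers move at their own pace and stop on an object; the grip force is fixed at half the most. Time passes only in rows, so rows that repeat a pose let the fingers close. It gives the time, the measured TCP pose, the force, the opening and the grip force at its end, in the units of the state.
- state(): the state, without advancing time (a new reading comes with each control period).
- grab_frame(name): name is "scene" or "side" or "wrist"; returns (picture, depth): 480x640x3 uint8, red, green, blue; 480x640 float32, m along the optical axis (not along the pixel's ray), 0 where there is no reading.
- camera_params(name): a dict with "fovy" (degrees; the focal length in pixels is half the picture's height over the tangent of half this angle, whatever the lens; pixels are square), "cx", "cy" (the principal point, pixels), "rvec" (rotation vector, rad) and "tvec" (3), from world to camera coordinates, as OpenCV has them; the wrist camera has in their place "hand_eye" (4x4, takes a point from camera to tool coordinates, whose origin is the TCP and whose axes are the flange's). Camera axes: x right, y down, z forward; pixel columns grow to the right and rows downward; lengths in m; the calibration is good to about 2 mm. A picture is of the moment at which its call begins: read the wrist's pose just before it. camera_params takes no time and is no camera call.
- job_done(): hands the job in; it is judged then, once.
The state is a dict: "time": time; "joint_pos": joint angles; "joint_vel": joint speeds; "joint_efforts": joint torques, N m; "tool_pos": TCP position; "tool_rot": TCP orientation; "contact_force": force on the tool from outside, world axes, zero at the start; "ft_torque": the same for the moment, N m; "gripper_width": opening from 0.0 (shut) to 1.0 (fully open); "grasp_force": force on a finger pad.
Only numpy, scipy, OpenCV 4.12 (cv2) and the standard library are available. Lean on these libraries where they do the work, as an engineer would, in place of code of your own. Each camera call takes 0.05 s, during which the arm holds its last target. There are 200 camera calls.

TASK

Turn the reset knob on the paper dispenser's sloped panel anticlockwise all the way back, until its pointer stands at the zero stop post. Then take the locking pin (round handle with a flat top and a wide disc collar) out of the tool block, put it through the steel eyelet next to the pointer until its collar sits fully home on the eyelet, and let go. Leave the knob at zero, and do not push the other tools, the carton or the tape roll about.

Things in the scene. Friction and masses are not known exactly. Their poses are not given: they have to be found in the camera images.
- reset_knob (a joint): angle of the reset knob in rad: 0 = at the zero stop (pointer along the panel's +x, up the slope), growing clockwise as seen looking down on the panel, up to 3.9. It starts between 1.0 and 3.6 and stays where it is left (stiff, about 0.06 N m).
- knob_grip (a point): on the knob's axis at grip height, 50 mm above the panel's underside; z along the axis outwards, x along the bar to the pointer. Knob: black disc 76 mm across, 10 mm high, with a bar grip 70 mm long, 16 mm thick, its top 12 mm above this point. From one end of the bar a slim aluminium pointer, 10 mm wide, runs out to 68 mm from the axis, 12 to 20 mm above the panel's upper face.
- panel: grey sloped panel, 180 x 180 x 12 mm, leaning 30 degrees to the robot's side, free air under its upper part; origin in the centre of its underside, on the knob's axis, 110 mm above the bench; x up the slope, z square to it outwards (upper face at z = 12 mm). Zero stop: a steel post 8 mm thick, 24 mm high, at x = 56, y = 9.5 mm.
- dispenser: fixed paper dispenser that carries the panel; origin on the bench under the panel's centre, x away from the robot at yaw 0. Base plate 370 x 200 x 10 mm (x from -90 to 280 mm); behind the panel, its axis along y at x = 190 mm, lies a paper roll 120 mm thick, 150 mm long, top 142 mm above the bench.
- eye (a point): centre of the upper rim of the steel eyelet on the panel, at panel x = 54, y = -26, z = 22 mm: a ring 28 mm outside, hole 16 mm, going right through ring and panel (22 mm) with free air below; axis and axes those of the panel.
- lock_pin: locking pin, round about its z; origin at the centre of its collar's underside. Below: steel rod 12 mm thick, 56 mm long, its last 12 mm tapered to 5 mm. Collar 30 mm across, 6 mm high. Above it a black flat-topped round handle 22 mm thick, z = 6 to 76 mm. About 90 g. Starts upright in one of the block's three holes, collar on the block's top.
- tool_block: wooden block 70 x 230 x 65 mm, fixed; origin in the centre of its underside; three through holes 16 mm wide along its y at -70, 0 and 70 mm hold the pin and two other tools in any order.
- ball_tool: bystander: tool in the block with a black round handle 22 mm thick that ends in a ball 36 mm across, top 80 mm above its origin at the block's top, no wide collar.
- square_tool: bystander: tool in the block with a black square handle 24 mm thick and 90 mm high above its origin at the block's top.
- carton: bystander: closed cardboard carton 70 x 120 x 140 mm (x, y, z) standing behind the tool block; origin in the centre of its underside.
- tape_roll: bystander: roll of clear tape 110 mm across, 48 mm high, lying flat in front of the dispenser; origin in the centre of its underside.

How it is judged:
On the way, in this order (a step that is already met when the one before it is completed fails the run):
1. the knob is turned back to its zero stop (value of joint reset_knob below 0.06 rad), for 0.3 s.
2. the locking pin is through the eyelet, collar home (distance between lock_pin and eye below 0.006 m and angle between the z axis of lock_pin and the z axis of panel, either way round below 0.15 rad), for 0.2 s.
At the end, for the whole second after the job is handed in: The knob is within 0.06 rad of its zero stop and still; the locking pin stands through the eyelet, released and at rest, its collar's underside centre within 6 mm of the eyelet's rim centre and its axis within 0.15 rad of the panel's normal (all of step 2 and value of joint reset_knob below 0.06 rad and linear speed of lock_pin below 0.02 m/s and velocity of joint reset_knob below 0.05 rad/s); the robot touches nothing.
It fails at once if the ball-ended tool is moved more than 30 mm (distance of ball_tool from where it was at the start of the episode above 0.03 m).
It fails at once if the square-handled tool is moved more than 30 mm (distance of square_tool from where it was at the start of the episode above 0.03 m).
It fails at once if the carton is moved more than 30 mm (distance of carton from where it was at the start of the episode above 0.03 m).
It fails at once if the tape roll is moved more than 30 mm (distance of tape_roll from where it was at the start of the episode above 0.03 m).
It also fails if it takes over 72 s, if anything falls off the work surface, if the arm or the gripper's body presses on something with over 40 N, if the wrist force passes 120 N, or if a joint passes its speed limit or range.

## Working session

There is one attempt and no reset: what is moved stays moved. The work goes in short steps, Python scripts to look and compute and a tool call to move; the robot and the scene stay as the last step left them, time stands still between calls to the robot, and variables do not carry over. Pictures are saved under pics/ and viewed, at most 10 in all, crops included, and the job is handed in when it is done.

Besides the shell and the picture viewer there is one more tool, called after "Request:" as name([rows], argument=value, ...), one row to a line, values as JSON. jog_arm: Moves the arm, as the interface text tells. Its arguments: {"type":"object","properties":{"targets":{"type":"array"}},"required":["targets"]}

```bash
mkdir -p pics; ls
cat > h.py <<'E'
from plant import *
import numpy as np, cv2
from scipy.spatial.transform import Rotation as R
def cam(n):
    c=camera_params(n); f=240/np.tan(np.radians(c["fovy"])/2)
    if "hand_eye" in c:
        s=state(); T=np.eye(4); q=s["tool_rot"]; T[:3,:3]=R.from_quat([q[1],q[2],q[3],q[0]]).as_matrix(); T[:3,3]=s["tool_pos"]
        M=T@np.array(c["hand_eye"])
    else:
        W=np.eye(4); W[:3,:3]=R.from_rotvec(np.ravel(c["rvec"])).as_matrix(); W[:3,3]=np.ravel(c["tvec"]); M=np.linalg.inv(W)
    return f,c["cx"],c["cy"],M
def grab(n):
    C=cam(n); p,d=grab_frame(n); np.savez(f"{n}.npz",p=p,d=d,f=C[0],cx=C[1],cy=C[2],M=C[3]); return p,d,C
def load(n):
    z=np.load(f"{n}.npz"); return z["p"],z["d"],(float(z["f"]),float(z["cx"]),float(z["cy"]),z["M"])
def world(d,C):
    f,cx,cy,M=C; v,u=np.mgrid[:480,:640]
    P=np.stack([(u-cx)/f*d,(v-cy)/f*d,d],-1); return P@M[:3,:3].T+M[:3,3]
def pix(X,C):
    f,cx,cy,M=C; p=(np.asarray(X)-M[:3,3])@M[:3,:3]; return np.stack([f*p[...,0]/p[...,2]+cx,f*p[...,1]/p[...,2]+cy],-1)
def ray(u,v,C,z):
    f,cx,cy,M=C; r=M[:3,:3]@np.array([(u-cx)/f,(v-cy)/f,1]); return M[:3,3]+r*(z-M[2,3])/r[2]
def save(p,n): cv2.imwrite(f"pics/{n}.png",cv2.cvtColor(p,cv2.COLOR_RGB2BGR))
E
python3 - <<'E'
from h import *
p,d,C=grab("scene"); save(p,"scene"); print(C[3].round(3), C[0],C[1],C[2])
p,d,C=grab("side"); save(p,"side"); print(C[3].round(3), C[0])
print(camera_params("wrist")); print(state())
E
```

```text
pics
[[ 0.34   0.762 -0.551  1.086]
 [ 0.94  -0.277  0.197 -0.187]
 [-0.002 -0.585 -0.811  0.885]
 [ 0.     0.     0.     1.   ]] 535.175679449438 325.9429408808486 251.17460681663067
[[-0.85  -0.317  0.421  0.264]
 [-0.527  0.532 -0.663  0.485]
 [-0.014 -0.785 -0.619  0.567]
 [ 0.     0.     0.     1.   ]] 444.0286939079297
{'fovy': 69.5213925679711, 'cx': 318.7383850478941, 'cy': 239.36004334553863, 'hand_eye': array([[ 5.88616882e-04, -9.64344543e-01, -2.64649309e-01,
         6.73729641e-02],
       [ 9.99999764e-01,  6.61389604e-04, -1.85871305e-04,
         1.88850887e-04],
       [ 3.54280280e-04, -2.64649137e-01,  9.64344704e-01,
        -1.67723882e-01],
       [ 0.00000000e+00,  0.00000000e+00,  0.00000000e+00,
         1.00000000e+00]])}
{'time': 0.1, 'joint_pos': array([-1.36600775e+00,  5.33045982e-02,  1.61414758e+00,  1.07061306e-06,
        1.47600001e+00, -1.18984576e-01]), 'joint_vel': array([-0.00075326, -0.00141388, -0.00191884,  0.0007234 , -0.00015773,
       -0.00104801]), 'joint_efforts': array([ 1.39055282e-03, -3.94901454e+01, -3.71363604e+01, -7.67327492e-05,
        3.87750420e-03,  2.88086278e-05]), 'tool_pos': array([ 0.1987271 , -0.59192606,  0.20548291]), 'tool_rot': array([-9.28936749e-04,  9.86924543e-01,  1.61180281e-01, -3.93443663e-05]), 'contact_force': array([-1.09917196, -0.16094491, -0.17733785]), 'ft_torque': array([-0.03608843, -0.02226108,  0.02249339]), 'grasp_force': 0.0, 'gripper_width': 1.0027965701822086}
```

View pics/scene.png

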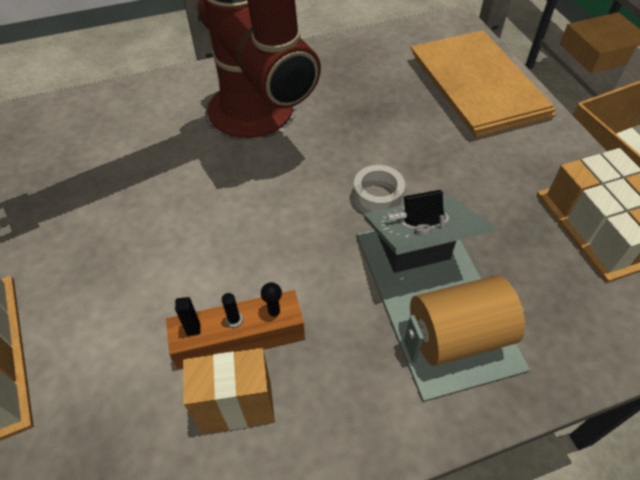

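View pics/side.png

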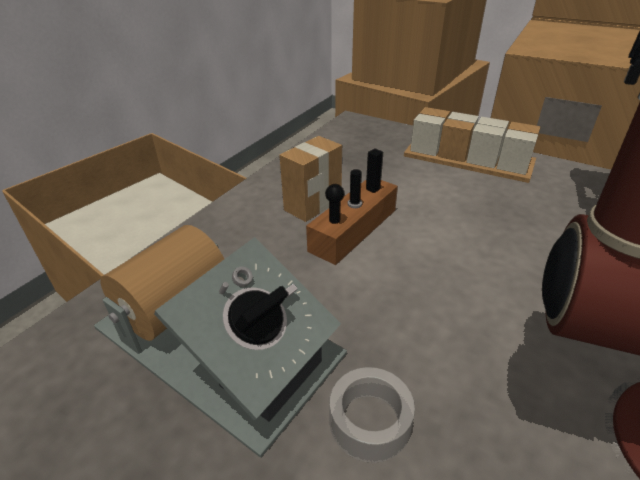

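The scene shows the block with the square tool (187,316), the pin with its collar (232,318, middle) and the ball tool (271,298). The side picture shows the knob at (255,317), its pointer tip at (295,288), the eyelet at (242,274) and the post at (226,288). So the knob stands about 1.5 rad from zero.

Run:
```python
from h import *
p,d,C=load("side"); W=world(d,C)
m=np.zeros((480,640),np.uint8); cv2.fillPoly(m,[np.array([[254,243],[164,315],[262,412],[336,325]])],1)
ok=(m>0)&(d>0); P=W[ok]; 
# ransac plane
rng=np.random.default_rng(0); best=0
for _ in range(500):
    a=P[rng.choice(len(P),3,False)]; n=np.cross(a[1]-a[0],a[2]-a[0]); n/=np.linalg.norm(n)+1e-12
    i=abs((P-a[0])@n)<.004
    if i.sum()>best: best=i.sum(); I=i
Q=P[I]; c=Q.mean(0); n=np.linalg.svd(Q-c,full_matrices=False)[2][2]; n*=np.sign(n[2])
print("n",n,"tilt",np.degrees(np.arccos(n[2])),"res",((Q-c)@n).std(),best/len(P))
x=-np.array([n[0],n[1],0])  # uphill dir is opposite of horizontal normal
yaw=np.arctan2(x[1],x[0]); print("yaw from normal",yaw)
# rectangle in plane over whole image
xs=np.array([np.cos(yaw),np.sin(yaw),0]); xs-=n*(xs@n); xs/=np.linalg.norm(xs); ys=np.cross(n,xs)
big=np.zeros((480,640),np.uint8); cv2.fillPoly(big,[np.array([[254,230],[145,315],[262,430],[355,325]])],1)
A=W[(big>0)&(d>0)&(abs((W-c)@n)<.005)]; uv=np.c_[(A-c)@xs,(A-c)@ys]
r=cv2.minAreaRect((uv*1000).astype(np.float32)); print(r)
cc=c+xs*r[0][0]/1000+ys*r[0][1]/1000; print("centre upper face",cc,"expect z",.11+.012*np.cos(np.pi/6))
for n_,pts in (("scene",[(232,318),(271,300),(187,315)]),("side",[(356,203),(335,220)])):
    p,d,C=load(n_); W=world(d,C)
    for u,v in pts: print(n_,u,v,W[v,u].round(4), ray(u,v,C,.065).round(4))
p,d,C=load("side"); W=world(d,C)
for u,v in [(295,288),(242,274),(225,288),(255,317)]: print(W[v,u].round(4))
# enlarged crops side by side
p1,_,_=load("scene"); p2,_,_=load("side")
a=cv2.resize(p2[230:350,190:330],None,fx=3.5,fy=3.5,interpolation=cv2.INTER_CUBIC); b=cv2.resize(p1[270:390,155:315],None,fx=1.9,fy=1.9,interpolation=cv2.INTER_CUBIC)
o=np.zeros((420,800,3),np.uint8); o[:a.shape[0],:a.shape[1]]=a; o[:b.shape[0],490:490+b.shape[1]]=b; save(o,"crop1")
```

```text
n [-0.49929414  0.03523836  0.86571567] tilt 30.03547383437489 res 0.0010067576440906823 0.803340406598672
yaw from normal -0.07045952963146077
((7.7660675048828125, -12.022941589355469), (182.33148193359375, 180.62844848632812), 89.78216552734375)
centre upper face [0.55631186 0.19353171 0.1196972 ] expect z 0.12039230484541327
scene 232 318 [ 0.624  -0.1895  0.0918] [ 0.6083 -0.1896  0.065 ]
scene 271 300 [ 0.6367 -0.1216  0.132 ] [ 0.5968 -0.1158  0.065 ]
scene 187 315 [ 0.6194 -0.2554  0.135 ] [ 0.5758 -0.2618  0.065 ]
side 356 203 [ 0.6026 -0.1793  0.0739] [ 0.6087 -0.1913  0.065 ]
side 335 220 [ 0.6105 -0.1098  0.0721] [ 0.6154 -0.1183  0.065 ]
[0.5339 0.131  0.1327]
[0.6056 0.1567 0.1454]
[0.5926 0.203  0.1636]
[0.5291 0.2209 0.1618]
```

View pics/crop1.png

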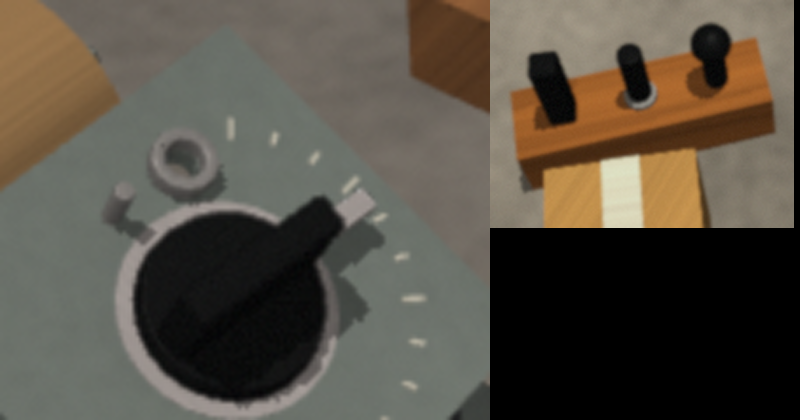

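```bash
cat >> h.py <<'E'
yaw=-0.0705; t=np.pi/6
ex=np.array([np.cos(t)*np.cos(yaw),np.cos(t)*np.sin(yaw),.5]); ez=np.array([-np.sin(t)*np.cos(yaw),-np.sin(t)*np.sin(yaw),np.cos(t)]); ey=np.cross(ez,ex)
PR=np.stack([ex,ey,ez],1); PO=np.array([.5563,.1935,.1204])-.012*ez
def pan(x,y,z): return PO+PR@np.array([x,y,z])/1000
def tool(): 
    s=state(); q=s["tool_rot"]; return np.array(s["tool_pos"]),R.from_quat([q[1],q[2],q[3],q[0]]).as_matrix(),s
def frame(z,x):
    z=z/np.linalg.norm(z); x=x-z*(x@z); x/=np.linalg.norm(x); return np.stack([x,np.cross(z,x),z],1)
def delta(pos,Rt):
    p,Rc,s=tool(); sh=Rc.T@(pos-p)/.025; rv=np.degrees(R.from_matrix(Rc.T@Rt).as_rotvec())/8
    print("shift",sh.round(2),"turn",rv.round(2)," t",round(s["time"],2)," q",s["joint_pos"].round(2))
def knobR(th): # tool x opposite the pointer
    return frame(-ez,-(ex*np.cos(th)-ey*np.sin(th)))
E
python3 - <<'E'
from h import *
p,d,C=load("side")
def onp(u,v,z): # ray with panel plane at height z mm
    f,cx,cy,M=C; r=M[:3,:3]@np.array([(u-cx)/f,(v-cy)/f,1]); o=M[:3,3]; k=((pan(0,0,z)-o)@ez)/(r@ez); return (PR.T@(o+r*k-PO)*1000).round(1)
print("pointer tip",onp(293.5,288.2,32), "eye",onp(242,274,22),onp(190+183/3.5,230+160/3.5,22),"knob disc c",onp(190+230/3.5,230+305/3.5,22),"post top",onp(190+124/3.5,230+188/3.5,36))
print("eye world",pan(54,-26,22)); print("origin",PO)
th=np.arctan2(-onp(293.5,288.2,32)[1],onp(293.5,288.2,32)[0]); print("theta",th)
delta(pan(0,0,110),knobR(th))
E
```

```text
pointer tip [ -8.2 -61.7  32. ] eye [ 54.6 -25.3  22. ] [ 52.5 -23.8  22. ] knob disc c [-1.8  4.8 22. ] post top [55.6  9.6 36. ]
eye world [0.59613014 0.16462257 0.15606025]
origin [0.5622851  0.19307735 0.1100077 ]
theta 1.702923185584878
shift [ 21.75 -25.99   0.06] turn [-3.12  2.38 -7.3 ]  t 0.1  q [-1.37  0.05  1.61  0.    1.48 -0.12]
```

Request:
jog_arm([
  [[18, -21.5, -4], [-3.1, 2.4, -7.3], 45],
  [[18, -21.5, -4], [-3.1, 2.4, -7.3], 45],
  [[18, -21.5, -4], [-3.1, 2.4, -7.3], 45],
  [[18, -21.5, -4], [-3.1, 2.4, -7.3], 45],
  [[18, -21.5, -4], [-3.1, 2.4, -7.3], 45],
  [[18, -21.5, -4], [-3.1, 2.4, -7.3], 45],
  [[18, -21.5, -4], [-3.1, 2.4, -7.3], 45],
  [[18, -21.5, -4], [-3.1, 2.4, -7.3], 45],
])

```text
time: 1.1
tool_pos: [0.3824, -0.1325, 0.2766]
tool_rot: [0.175, 0.75, 0.609, 0.189]
contact_force: [6.4, -3.5, 6.4]
gripper_width: 0.451
grasp_force: 0.0
```

Run:
```python
from h import *
delta(pan(0,0,110),knobR(1.68)); s=state(); print(s["tool_pos"],s["joint_vel"])
```

```text
shift [13.64  0.25  4.53] turn [-0.03 -0.02 -0.2 ]  t 1.1  q [-0.77 -1.01  2.3   0.33  1.45 -0.54]
[ 0.3823876  -0.13247171  0.27662798] [ 1.76487138 -0.0084394  -0.06672827 -0.66136036 -0.24768907  1.66851263]
```

Request:
jog_arm([
  [[2, 0.2, 3], [0, 0, -0.2], 45],
  [[7, 0.2, 3], [0, 0, -0.2], 45],
  [[12, 0.2, 3], [0, 0, -0.2], 45],
  [[13.6, 0.2, 3], [0, 0, -0.2], 45],
  [[13.6, 0.2, 3], [0, 0, -0.2], 45],
  [[13.6, 0.2, 3], [0, 0, -0.2], 45],
  [[13.6, 0.2, 3], [0, 0, -0.2], 45],
  [[13.6, 0.2, 3], [0, 0, -0.2], 45],
])

```text
time: 2.1
tool_pos: [0.4857, 0.1967, 0.2376]
tool_rot: [0.178, 0.74, 0.621, 0.186]
contact_force: [-0.2, 0.4, 0.5]
gripper_width: 0.451
grasp_force: 0.0
```

Run:
```python
from h import *
delta(pan(0,0,31),knobR(1.68)); p,d,C=grab("wrist"); 
for X in [pan(0,0,62),pan(54,-26,22),pan(56,9.5,36),pan(68*np.cos(1.68),-68*np.sin(1.68),32)]:
    u=pix(X,C); print(u.round(1))
save(p,"w1")
```

```text
shift [0.07 0.12 4.71] turn [-0.03 -0.02  0.04]  t 2.1  q [ 0.36 -0.55  2.13 -0.23  1.1   0.59]
[321.6 233.7]
[385.2 244.8]
[388.4 207.9]
[320.9 299.2]
```

View pics/w1.png

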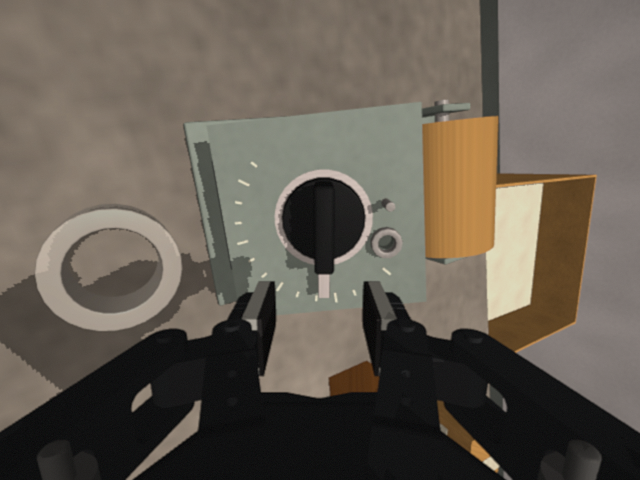

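Request:
jog_arm([
  [[0.1, 0.15, 2.4], [0, 0, 0], 45],
  [[0.1, 0.15, 4.0], [0, 0, 0], 45],
  [[0.1, 0.15, 4.7], [0, 0, 0], 45],
  [[0.1, 0.15, 4.7], [0, 0, 0], 45],
  [[0.1, 0.15, 4.7], [0, 0, 0], 0],
  [[0.1, 0.15, 4.7], [0, 0, 0], 0],
  [[0.1, 0.15, 4.7], [0, 0, 0], 0],
  [[0.1, 0.15, 4.7], [0, 0, 0], 0],
])

```text
time: 3.15
tool_pos: [0.5467, 0.1943, 0.1392]
tool_rot: [0.178, 0.741, 0.621, 0.185]
contact_force: [-8.8, -2.0, 3.4]
gripper_width: 0.155
grasp_force: 58.5
```

Run:
```python
from h import *
delta(pan(0,0,31),knobR(0)); s=state(); print(s["contact_force"],s["ft_torque"],s["gripper_width"],s["grasp_force"])
```

```text
shift [-0.01 -0.04  0.08] turn [ -0.02  -0.04 -12.  ]  t 3.15  q [ 0.31 -0.31  2.12 -0.24  0.85  0.6 ]
[-8.75183282 -1.97081236  3.40889399] [-0.33657286  1.21471784 -0.16669382] 0.1550817984205513 58.54423642158508
```

Request:
jog_arm([
  [[0, 0, 0], [0, 0, -0.8], 0],
  [[0, 0, 0], [0, 0, -1.8], 0],
  [[0, 0, 0], [0, 0, -2.8], 0],
  [[0, 0, 0], [0, 0, -3.8], 0],
  [[0, 0, 0], [0, 0, -4.8], 0],
  [[0, 0, 0], [0, 0, -5.8], 0],
  [[0, 0, 0], [0, 0, -6.8], 0],
  [[0, 0, 0], [0, 0, -7.5], 0],
])

```text
time: 4.15
tool_pos: [0.5472, 0.1945, 0.1395]
tool_rot: [0.247, 0.329, 0.908, 0.072]
contact_force: [-5.7, -2.0, 2.3]
gripper_width: 0.156
grasp_force: 58.6
```

Request:
jog_arm([
  [[0, 0, 0], [0, 0, -0.8], 0],
  [[0, 0, 0], [0, 0, -1.8], 0],
  [[0, 0, 0], [0, 0, -2.8], 0],
  [[0, 0, 0], [0, 0, -3.6], 0],
  [[0, 0, 0], [0, 0, -4.2], 0],
  [[0, 0, 0], [0, 0, -4.6], 0],
  [[0, 0, 0], [0, 0, -4.7], 0],
  [[0, 0, 0], [0, 0, -4.7], 0],
])

```text
time: 5.15
tool_pos: [0.5474, 0.1949, 0.1396]
tool_rot: [0.257, 0.021, 0.966, -0.011]
contact_force: [-6.0, -0.5, 1.9]
gripper_width: 0.155
grasp_force: 59.0
```

Run:
```python
from h import *
delta(pan(0,0,31),knobR(0)); s=state(); print(s["contact_force"],s["ft_torque"],"along axis",s["ft_torque"]@ez,s["gripper_width"],s["grasp_force"])
```

```text
shift [ 0.07 -0.03  0.09] turn [ 0.03 -0.02  0.18]  t 5.15  q [ 0.31 -0.31  2.12 -0.24  0.85 -1.1 ]
[-5.95743085 -0.50058458  1.94057575] [ 0.03272929  0.92332663 -0.4410176 ] along axis -0.36573612925377813 0.15531614886475012 58.966410756111145
```

Request:
jog_arm([
  [[0, 0, 0], [0, 0, -0.4], 0],
  [[0, 0, 0], [0, 0, -0.4], 0],
  [[0, 0, 0], [0, 0, -0.4], 0],
])

```text
time: 5.52
tool_pos: [0.5473, 0.1949, 0.1396]
tool_rot: [0.257, -0.004, 0.966, -0.017]
contact_force: [-5.7, -0.5, 2.1]
gripper_width: 0.155
grasp_force: 61.3
```

Run:
```python
from h import *
delta(pan(0,0,31),knobR(0)); s=state(); print(s["ft_torque"],"along axis",s["ft_torque"]@ez)
```

```text
shift [ 0.07 -0.03  0.09] turn [ 0.03 -0.02  0.56]  t 5.53  q [ 0.31 -0.31  2.12 -0.24  0.85 -1.15]
[ 0.36528312  0.93499245 -1.07353495] along axis -1.0789652066073592
```

Request:
jog_arm([
  [[0, 0, 0], [0, 0, 0], 45],
  [[0, 0, 0], [0, 0, 0], 45],
  [[0, 0, 0], [0, 0, 0], 45],
  [[0, 0, -2], [0, 0, 0.5], 45],
  [[0, 0, -4], [0, 0, 0.5], 45],
  [[0, 0, -5], [0, 0, 0.5], 45],
  [[0, 0, -5], [0, 0, 0.5], 45],
])

```text
time: 6.4
tool_pos: [0.4868, 0.1996, 0.2503]
tool_rot: [0.26, 0.027, 0.965, -0.008]
contact_force: [-0.2, 0.3, -0.3]
gripper_width: 0.452
grasp_force: 0.0
```

Run:
```python
from h import *
p,d,C=grab("wrist"); a=p[100:360,220:480]; save(cv2.resize(a,None,fx=2.2,fy=2.2,interpolation=cv2.INTER_CUBIC),"w2")
for X in [pan(0,0,62),pan(0,0,22),pan(54,-26,22),pan(56,9.5,36),pan(68,0,32)]: print(((pix(X,C)-[220,100])*2.2).round(1))
print(C[0], state()["contact_force"])
ps,ds,Cs=load("scene")
```

```text
[212.  276.6]
[212.  254.2]
[149.5 377.9]
[233.6 395.7]
[210.1 418.5]
345.8207035080909 [ 0.50368356  0.1743919  -0.6615301 ]
```

View pics/w2.png

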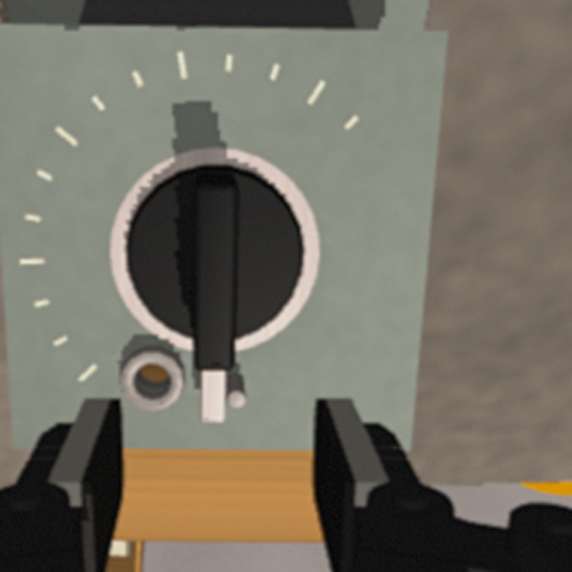

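The picture shows the knob at zero, its pointer (213,395) against the post (236,399). The eyelet's rim centre is at (152,380), about 1 mm from the predicted place. Next, the pin.

Run:
```python
from h import *
_,_,C=load("scene"); print(ray(234.5,320,C,.070)); _,_,C=load("side"); print(ray(356,203.5,C,.070))
delta(np.array([.606,-.19,.22]),frame(np.array([0,0,-1.]),-np.array([np.cos(yaw),np.sin(yaw),0])))
```

```text
[ 0.61651814 -0.18646796  0.07      ]
[ 0.60438048 -0.18297359  0.07      ]
shift [ -4.33 -15.27   3.83] turn [0.   3.75 0.1 ]  t 6.45  q [ 0.37 -0.55  2.11 -0.23  1.11 -1.09]
```

Request:
jog_arm([
  [[-4.3, -15.1, 3.8], [0, 3.75, 0.1], 50],
  [[-4.3, -15.1, 3.8], [0, 3.75, 0.1], 50],
  [[-4.3, -15.1, 3.8], [0, 3.75, 0.1], 50],
  [[-4.3, -15.1, 3.8], [0, 3.75, 0.1], 50],
  [[-4.3, -15.1, 3.8], [0, 3.75, 0.1], 50],
  [[-4.3, -15.1, 3.8], [0, 3.75, 0.1], 50],
  [[-4.3, -15.1, 3.8], [0, 3.75, 0.1], 50],
  [[-4.3, -15.1, 3.8], [0, 3.75, 0.1], 50],
])

```text
time: 7.45
tool_pos: [0.604, -0.1882, 0.2157]
tool_rot: [-0.004, 0.037, 0.999, 0.001]
contact_force: [0.7, 0.4, -0.6]
gripper_width: 0.497
grasp_force: 0.0
```

Request:
jog_arm([
  [[0, 0, 0], [0, 0, 0], 50],
  [[0, 0, 0], [0, 0, 0], 50],
])

```text
time: 7.7
tool_pos: [0.6046, -0.1849, 0.2191]
tool_rot: [-0.002, 0.035, 0.999, 0.0]
contact_force: [1.0, -0.1, 0.7]
gripper_width: 0.501
grasp_force: 0.0
```

Run:
```python
from h import *
p,d,C=grab("wrist"); print(state()["tool_pos"],state()["joint_pos"].round(2)); a=p[40:400,80:560]; save(cv2.resize(a,None,fx=1.6,fy=1.6,interpolation=cv2.INTER_CUBIC),"w3")
for X in [[.608,-.187,.141],[.608,-.187,.071]]: print(pix(np.array(X),C).round(1), ((pix(np.array(X),C)-[80,40])*1.6).round(1))
```

```text
[ 0.60465865 -0.18492221  0.21941668] [-0.41  0.06  1.58 -0.    1.5  -1.92]
[316.1 243.1] [377.7 325. ]
[316.6 222.8] [378.6 292.5]
```

View pics/w3.png

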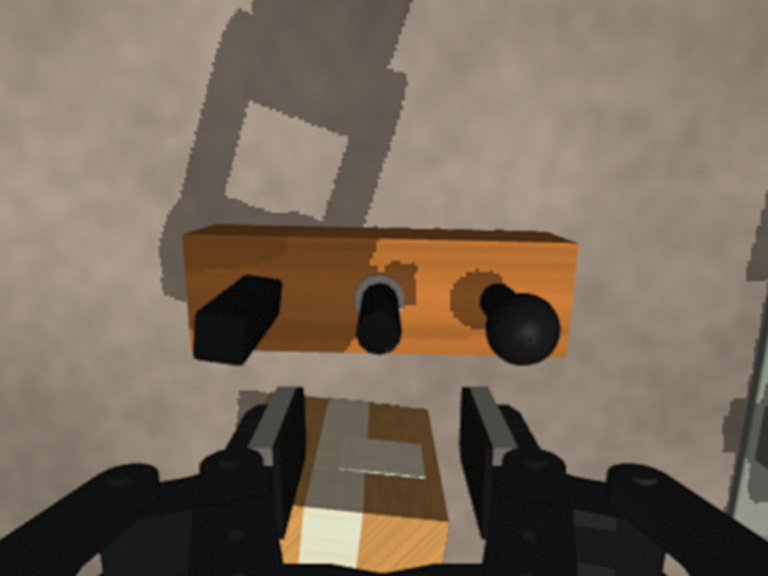

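Run:
```python
from h import *
delta(np.array([.610,-.1865,.102]),frame(np.array([0,0,-1.]),-np.array([np.cos(yaw),np.sin(yaw),0])))
```

```text
shift [-0.23 -0.05  4.7 ] turn [-0.   -0.02  0.01]  t 7.75  q [-0.41  0.06  1.58 -0.    1.5  -1.92]
```

Request:
jog_arm([
  [[-0.25, -0.05, 1.5], [0, 0, 0], 50],
  [[-0.25, -0.05, 3.2], [0, 0, 0], 50],
  [[-0.25, -0.05, 4.7], [0, 0, 0], 50],
  [[-0.25, -0.05, 4.7], [0, 0, 0], 50],
  [[-0.25, -0.05, 4.7], [0, 0, 0], 0],
  [[-0.25, -0.05, 4.7], [0, 0, 0], 0],
  [[-0.25, -0.05, 4.7], [0, 0, 0], 0],
  [[-0.25, -0.05, 4.7], [0, 0, 0], 0],
])

```text
time: 8.75
tool_pos: [0.6122, -0.1882, 0.1048]
tool_rot: [0.001, 0.035, 0.999, -0.001]
contact_force: [0.6, 0.6, 6.2]
gripper_width: 0.226
grasp_force: 59.4
```

Request:
jog_arm([
  [[0, 0, -0.5], [0, 0, 0], 0],
  [[0, 0, -1.2], [0, 0, 0], 0],
  [[0, 0, -2.4], [0, 0, 0], 0],
  [[0, 0, -4.4], [0, 0, 0], 0],
  [[0, 0, -6], [0, 0, 0], 0],
  [[0, 0, -6], [0, 0, 0], 0],
  [[0, 0, -6], [0, 0, 0], 0],
])

```text
time: 9.62
tool_pos: [0.6106, -0.1877, 0.2516]
tool_rot: [-0.002, 0.035, 0.999, -0.0]
contact_force: [-0.3, 0.3, -1.2]
gripper_width: 0.222
grasp_force: 58.8
```

Run:
```python
from h import *
Rt=frame(-ez,-ex); H=37 # TCP above collar underside, mm
delta(pan(54,-26,22+56+40+H),Rt)
print(state()["gripper_width"], state()["grasp_force"])
p,d,C=grab("wrist"); o=p; save(o[200:480,120:520],"w4")
p,d,C=grab("side"); save(p,"s4")
```

```text
shift [ 4.23 14.02 -0.78] turn [-0.   -3.77  0.  ]  t 9.62  q [-0.41  0.06  1.53 -0.    1.55 -1.91]
0.22195253018671796 58.79554656799883
```

Request:
jog_arm([
  [[1.0, 0, -2], [0, -1, 0], 0],
  [[2.0, 2, -2.5], [0, -2, 0], 0],
  [[3.5, 4.5, -2.5], [0, -3, 0], 0],
  [[4.2, 7, -2.5], [0, -3.8, 0], 0],
  [[4.2, 9.4, -2.5], [0, -3.8, 0], 0],
  [[4.2, 11.5, -2], [0, -3.8, 0], 0],
  [[4.2, 13.5, -1.5], [0, -3.8, 0], 0],
  [[4.2, 14, -1], [0, -3.8, 0], 0],
])

```text
time: 10.72
tool_pos: [0.5296, 0.1716, 0.2742]
tool_rot: [0.259, 0.032, 0.965, -0.009]
contact_force: [-0.1, 0.4, -1.6]
gripper_width: 0.22
grasp_force: 59.1
```

Request:
jog_arm([
  [[0, 0, 0], [0, 0, 0], 0],
  [[0, 0, 0], [0, 0, 0], 0],
  [[0, 0, 0], [0, 0, 0], 0],
])

```text
time: 11.1
tool_pos: [0.5315, 0.1673, 0.278]
tool_rot: [0.261, 0.035, 0.965, -0.01]
contact_force: [0.3, 0.3, -1.8]
gripper_width: 0.222
grasp_force: 59.1
```

Run:
```python
from h import *
Rt=frame(-ez,-ex)
delta(pan(54.5,-25.5,22+56+25+40),Rt); print(state()["gripper_width"])
p1,d,C=grab("side"); q1,d2,C2=grab("wrist")
P,Rc,s=tool(); base=P+Rc[:,2]*.040; tip=base+Rc[:,2]*.056
print("tip panel",(PR.T@(tip-PO)*1000).round(1),"side px tip/base/eye",pix(tip,C),pix(base,C),pix(pan(54,-26,22),C)); print("wrist tip",pix(tip,C2),pix(base,C2),pix(pan(54,-26,22),C2))
a=cv2.resize(p1[160:340,160:320],(480,540),interpolation=cv2.INTER_CUBIC); b=q1[160:430,240:400]; b=cv2.resize(b,(320,540),interpolation=cv2.INTER_CUBIC)
save(np.hstack([a,b]),"ins1")
```

```text
shift [0.18 0.09 0.68] turn [-0.01  0.04 -0.01]  t 11.1  q [ 0.26 -0.49  2.03 -0.19  1.11 -1.19]
0.22155681006439137
tip panel [ 59.4 -27.7  64. ] side px tip/base/eye [248.98988913 256.04607186] [261.63132981 234.11742475] [242.66680337 274.05416376]
wrist tip [318.73473023 231.954335  ] [318.7526339  253.56667633] [320.62172007 214.50583605]
```

View pics/ins1.png

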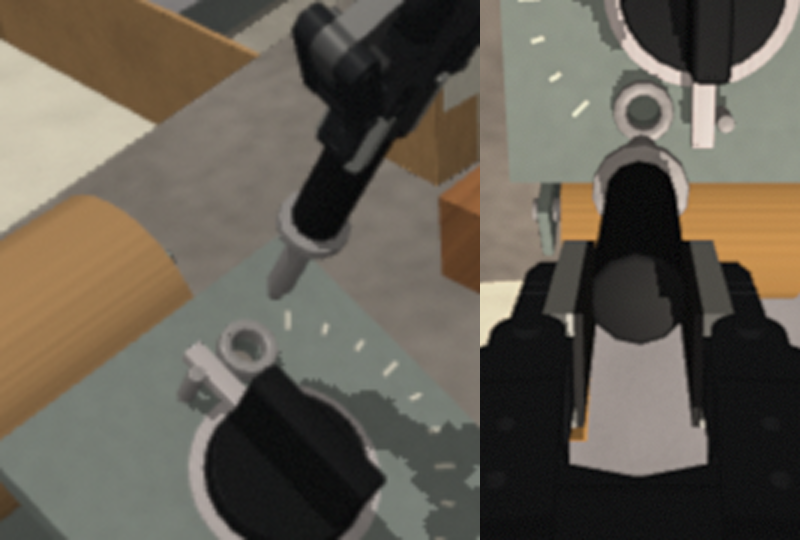

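The left half shows the rod tip at (275,293) and the eyelet rim at (246,345). In the right half, the wrist view, the tip is near (640,142) and the eyelet at (643,111). Next I work out the residual offset.

Run:
```python
from h import *
P,Rc,s=tool(); tip=P+Rc[:,2]*.096
for n in ("side","wrist"):
    _,_,C=load(n); print(n,[(pix(tip+e*.001,C)-pix(tip,C)).round(2) for e in (ex,ey,ez)])
A=[];b=[]
for n,dd in (("side",(3.4,.7)),("wrist",(.4,-2.))):
    _,_,C=load(n); A.append(np.stack([pix(tip+e*.001,C)-pix(tip,C) for e in (ex,ey,ez)],1)); b+=dd
print("tip rel. to model (panel mm)",np.linalg.lstsq(np.vstack(A),np.array(b),rcond=None)[0])
print((PR.T@Rc[:,2]).round(4))
```

```text
side [array([-0.53, -0.54]), array([-0.53,  0.41]), array([ 0.21, -0.37])]
wrist [array([0.  , 1.23]), array([ 1.27, -0.  ]), array([-0.  ,  0.32])]
tip rel. to model (panel mm) [-3.55006464  0.35079961  5.77902224]
[ 0.0057 -0.0011 -1.    ]
```

Run:
```python
from h import *
p,d,C=load("wrist"); W=world(d,C); P,Rc,s=tool()
T=lambda X:((X-P)@Rc*1000).round(1)
for h in (-39.96,0,6,76): print("pred",h,pix(P+Rc[:,2]*(.040-h/1000),C).round(1))
# tool-frame points of pixels around pin
for u,v in [(318,310),(310,308),(327,308),(318,320),(299,252),(301,256),(340,256),(342,252),(320,236),(310,240),(330,240),(320,232)]: print(u,v,p[v,u],T(W[v,u]))
# eye ring and panel plane, in tool
m=(abs((W-pan(54,-26,22))@ez)<.0035)&(np.linalg.norm(W-pan(54,-26,22),axis=-1)<.022)
print("ring pts",m.sum(),T(W[m].mean(0)),"pred",T(pan(54,-26,22)))
```

```text
pred -39.96 [318.7 237.2]
pred 0 [318.8 253.6]
pred 6 [318.8 256.5]
pred 76 [318.8 308.8]
318 310 [54 53 50] [ -0.1  -0.3 -36.8]
310 308 [49 46 44] [  0.1  -3.7 -35.4]
327 308 [58 57 52] [  0.7   3.4 -36.6]
318 320 [52 50 48] [ -5.   -0.3 -36.3]
299 252 [168 158 150] [  3.5 -11.9  32.2]
301 256 [107 100  96] [  0.6 -10.8  33.3]
340 256 [201 188 179] [ 1.  12.9 31.9]
342 252 [194 183 174] [ 3.2 14.1 33. ]
320 236 [108 101  96] [13.6  0.7 31.7]
310 240 [106  99  94] [10.5 -5.3 33.9]
330 240 [103  97  92] [10.8  6.8 32.9]
320 232 [81 77 72] [15.4  0.7 34.5]
ring pts 458 [  5.3   2.3 138.9] pred [  5.7   1.7 138. ]
```

Request:
jog_arm([
  [[0.14, 0.04, 0.6], [0, 0, 0], 0],
  [[0.14, 0.04, 1.2], [0, 0, 0], 0],
  [[0.14, 0.04, 1.6], [0, 0, 0], 0],
  [[0.14, 0.04, 1.8], [0, 0, 0], 0],
  [[0.14, 0.04, 2.0], [0, 0, 0], 0],
  [[0.14, 0.04, 2.0], [0, 0, 0], 0],
])

```text
time: 11.95
tool_pos: [0.5532, 0.1682, 0.2319]
tool_rot: [0.261, 0.034, 0.965, -0.009]
contact_force: [-0.2, 0.6, -1.0]
gripper_width: 0.218
grasp_force: 59.1
```

Run:
```python
from h import *
P,Rc,s=tool(); tip=P+Rc[:,2]*.0955; print("tip panel",(PR.T@(tip-PO)*1000).round(1),"F tool",(Rc.T@s["contact_force"]).round(1),(Rc.T@s["ft_torque"]).round(2))
```

```text
tip panel [ 55.  -25.5  13.8] F tool [0.7 0.6 0.7] [ 0.01  0.33 -0.  ]
```

Request:
jog_arm([
  [[0, 0, 0.3], [0, 0, 0], 0],
  [[0, 0, 0.6], [0, 0, 0], 0],
  [[0, 0, 0.9], [0, 0, 0], 0],
  [[0, 0, 1.2], [0, 0, 0], 0],
  [[0, 0, 1.2], [0, 0, 0], 0],
])

```text
time: 12.58
tool_pos: [0.568, 0.1669, 0.2051]
tool_rot: [0.26, 0.034, 0.965, -0.01]
contact_force: [-0.5, -1.4, -1.2]
gripper_width: 0.222
grasp_force: 59.1
```

Run:
```python
from h import *
P,Rc,s=tool(); tip=P+Rc[:,2]*.0395; print("base panel",(PR.T@(tip-PO)*1000).round(1),"F tool",(Rc.T@s["contact_force"]).round(1),(Rc.T@s["ft_torque"]).round(2))
```

```text
base panel [ 54.2 -25.8  39.1] F tool [ 0.9 -1.5  0.8] [-0.    0.3  -0.01]
```

Going well. Press home: about 17 mm (0.7 units) remain.

Request:
jog_arm([
  [[0, 0, 0.25], [0, 0, 0], 0],
  [[0, 0, 0.45], [0, 0, 0], 0],
  [[0, 0, 0.6], [0, 0, 0], 0],
  [[0, 0, 0.68], [0, 0, 0], 0],
  [[0, 0, 0.68], [0, 0, 0], 0],
  [[0, 0, 0.68], [0, 0, 0], 0],
])

```text
time: 13.32
tool_pos: [0.5768, 0.1666, 0.1918]
tool_rot: [0.261, 0.034, 0.965, -0.009]
contact_force: [0.6, 0.3, -0.8]
gripper_width: 0.222
grasp_force: 59.1
```

Run:
```python
from h import *
P,Rc,s=tool(); tip=P+Rc[:,2]*.0395; print("base panel",(PR.T@(tip-PO)*1000).round(1),"F tool",(Rc.T@s["contact_force"]).round(1),(Rc.T@s["ft_torque"]).round(2))
```

```text
base panel [ 55.3 -25.4  23.2] F tool [-0.1  0.3  0.9] [ 0.    0.36 -0.02]
```

Request:
jog_arm([
  [[0, 0, 0.08], [0, 0, 0], 0],
  [[0, 0, 0.15], [0, 0, 0], 0],
  [[0, 0, 0.15], [0, 0, 0], 0],
])

```text
time: 13.7
tool_pos: [0.5794, 0.1668, 0.1917]
tool_rot: [0.262, 0.034, 0.964, -0.009]
contact_force: [-10.1, -0.5, 10.4]
gripper_width: 0.22
grasp_force: 60.6
```

Run:
```python
from h import *
P,Rc,s=tool(); tip=P+Rc[:,2]*.0395; print("base panel",(PR.T@(tip-PO)*1000).round(1),"F tool",(Rc.T@s["contact_force"]).round(1),(Rc.T@s["ft_torque"]).round(2))
```

```text
base panel [ 57.6 -25.   21.8] F tool [  3.4  -1.2 -14.1] [0.24 0.98 0.01]
```

Request:
jog_arm([
  [[0, 0, 0], [0, 0, 0], 50],
  [[0, 0, 0], [0, 0, 0], 50],
  [[0, 0, 0], [0, 0, 0], 50],
  [[0, 0, -1], [0, 0, 0], 50],
  [[0, 0, -2.5], [0, 0, 0], 50],
  [[0, 0, -4.5], [0, 0, 0], 50],
  [[0, 0, -6], [0, 0, 0], 50],
  [[0, 0, -6], [0, 0, 0], 50],
])

```text
time: 14.7
tool_pos: [0.504, 0.1724, 0.3227]
tool_rot: [0.264, 0.034, 0.964, -0.008]
contact_force: [0.5, 0.0, -1.0]
gripper_width: 0.502
grasp_force: 0.0
```

Run:
```python
from h import *
p1,d,C=grab("side"); q1,d2,C2=grab("wrist"); print(state()["tool_pos"],state()["contact_force"].round(1))
for n,c in (("side",C),("wrist",C2)): print(n,pix(pan(54,-26,22),c).round(1),pix(pan(54,-26,98),c).round(1))
W=world(d2,C2); L=(W-PO)@PR*1000
m=(d2>0)&(np.hypot(L[...,0]-54,L[...,1]+26)<18)&(L[...,2]>85)&(L[...,2]<110); print("handle top",m.sum(),np.median(L[m],0).round(1))
a=cv2.resize(p1[180:360,160:320],(480,540),interpolation=cv2.INTER_CUBIC); b=cv2.resize(q1[120:390,240:400],(320,540),interpolation=cv2.INTER_CUBIC)
save(np.hstack([a,b]),"fin")
```

```text
[0.50317527 0.17172539 0.31721748] [ 0.3 -0.4  0.6]
side [242.7 274.1] [258.5 246.8]
wrist [317.6 208.1] [317.4 225. ]
handle top 557 [ 52.3 -25.5  97.2]
```

View pics/fin.png

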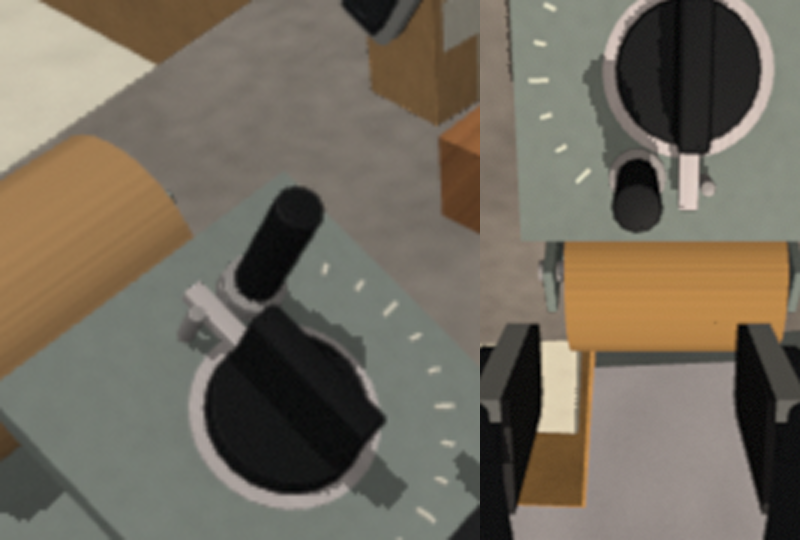

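The pin stands upright and home: its handle top measures (52, -26, 97) mm in the panel frame, against (54, -26, 98) expected. The pointer (690,180 in the right half) is still against the post, and the gripper is clear.

```bash
python3 -c "
from plant import *
print(job_done())"
```

```text
the job is handed in; nothing more can be done
None
```

I turned the knob back to its zero stop, put the locking pin through the eyelet with its collar home, released it, and handed the job in at about 15 s of the 72 s allowed; no verdict came back.

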